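# Clamp the small jar with the knob under the stand

### The arm

A 7-joint arm with a two-finger parallel gripper is mounted at the origin on a cart in front of the work surface, level with it; the furniture and walls round the work are solid. World frame = base frame: x ahead of the robot, y to its left, z up, the work surface at z = 0. Lengths are in mm, angles in rad, forces in N, time in s.
With the tool pointing down it reaches from about 400 to 875 mm from the base axis. Payload 4.4 kg.
Tool frame: the origin (TCP) lies between the finger pads; the fingertips stand 22 mm ahead of it and the grasp point (between the pads) lies 3 mm ahead of it; z points along the fingers, y is the line along which they close (so a half turn about z gives the same grasp; the last joint's range is limited). The gripper opens to 85 mm and grips with 20 to 120 N. Pads are 22 mm wide; open, the fingers measure 114 mm over their backs; the gripper's body (76 mm by 85 mm) begins 54 mm behind the grasp point. The pads swing forward as they close: fully open they stand 13 mm farther back than shut.
Start: joints at [1.149, 0.628, 0.038, 1.517, -0.027, 0.996, -0.02], TCP at [226.448, -609.294, 253.313] pointing down, gripper open.
Joint ranges: [-3.06, 3.06], [-0.37, 2.12], [-1.25, 1.32], [0.18, 2.47], [-1.1, 4.24], [0.23, 1.98], [-2.94, 2.94]. Speed limits (rad/s): [2.57, 2.57, 3.14, 3.14, 3.14, 3.14, 3.14].

### API

Orientations are given as [roll, pitch, yaw] about the fixed x, y, z axes, in that order (R = Rz(yaw) Ry(pitch) Rx(roll)).
In Python, from cell import ctrl gives the robot as it stands.
- The arm moves only by the tool step_arm, never from a script. Its argument "plan" is a list of rows, each an object of numbers: "dx", "dy", "dz": the shift along the tool's x, y, z scaled (see below); "ax", "ay", "az": the turn, a rotation vector about the tool's x, y, z scaled (see below); "gripper": the opening, from 0 (shut) to 1 (fully open). A call has 1 to 20 rows; each row shifts and turns the commanded pose from where the row before left it, along the tool's axes as they then stand; what a row does not reach is not made up. The controller multiplies each number of a shift by 0.3 m and each number of a turn by 90 degrees. A row lasts 1/8 s, in which the tool goes at most 62.5 mm and 10.7 degrees, less where a joint would pass 70% of its speed; a pose out of reach is approached as far as the arm can. A call with a number of a shift or a turn outside -1 to 1 is refused whole. A call with a gripper value outside its range is refused whole. The fingers move at their own pace and stop on an object; the grip force is fixed at half the most. Time passes only in rows, so rows that do not move let the fingers close. It gives the time, the measured TCP pose, the force, the opening and the grip force at its end, in the units of the state.
- ctrl.read_state(): the state, without advancing time (a new reading comes with each control period).
- ctrl.get_image(name): name is "scene" or "top" or "wrist"; returns a dict with "color" (384x512x3 uint8, red, green, blue), "range_z" (384x512 float32, mm along the optical axis (not along the pixel's ray), 0 where there is no reading), "fx", "fy", "cx", "cy" (pixels), "T" (4x4, takes a point from camera to world coordinates); the wrist camera has in their place "T_tool_cam" (4x4, takes a point from camera to tool coordinates, whose origin is the TCP and whose axes are the flange's). Camera axes: x right, y down, z forward; pixel columns grow to the right and rows downward; lengths in mm; the calibration is good to about 2 mm. A picture is of the moment at which its call begins: read the wrist's pose just before it.
- ctrl.finish_job(): hands the job in; it is judged then, once.
The state is a dict: "clock": time; "qpos": joint angles; "qd": joint speeds; "tau": joint torques, N m; "eef_pos": TCP position; "tool_rot": TCP orientation; "force": force on the tool from outside, world axes, zero at the start; "torque": the same for the moment, N m; "width": finger opening in mm; "gripper_force": force on a finger pad.
Only numpy, scipy, OpenCV 4.12 (cv2) and the standard library are available. Lean on these libraries where they do the work, as an engineer would, in place of code of your own. Each camera call takes 0.05 s, during which the arm holds its last target. There are 200 camera calls.

### The job

Put the smallest of the three glaze jars upright on the wooden clamp stand, between the rubber pad and the V-block, and let go of it. Then turn the knob under the deck clockwise, by the arm and peg that stick out in front, until the jaw holds the jar snugly in the V with a grip of about 10 newtons, never crushing it or straining the knob, and let go of the knob. Move the jaw only with the knob, and leave the other two jars where they stand.

Things in the scene. Friction and masses are not known exactly. Their poses are not given: they have to be found in the camera images.
- clamp_stand: Plywood stand fixed to the bench: deck 220 (x) by 200 mm (y), 15 thick, top 95 mm above the bench, on two side cheeks, open below in front. Origin on the bench, z up; front faces its -x, the deck reaching from x = -120 to +100 mm. On it a 90 degree wooden V-block, 32 mm high, on the +y side, open to -y; opposite, an aluminium jaw with a rubber pad.
- nest (a point): Point on the deck top under the small jar's centre line when the jar is fully home in the V: x = -10, y = +20, z = 95 mm in the stand's frame. The pad comes towards it along the stand's +y. As found, there are at least 10 mm to spare between the seated jar and the pad.
- jaw: Aluminium jaw 54 x 34 x 30 mm with a 44 mm wide rubber pad, on the deck on the -y side of the nest. Slides along the stand's +y, 20 mm per radian of the knob. The pad is screwed out of it by an amount that differs each time (+-5 mm), so it meets the seated jar 0.7 to 1.2 rad from fully open. It yields about 2.5 mm under 20 N. Origin: on the deck, foot of its pad-side face.
- knob: Black knob 40 mm wide on a vertical axis under the deck, 35 mm behind its front edge; origin on the axis at the deck's underside (-85, 0, 80 mm in the stand's frame). An arm 14 mm wide, 55 to 65 mm above the bench, runs along its own -x out in front of the deck. Fully open the arm points 0.70 rad to the right of straight to the front; found within 0.2 rad of that. Turns 1.5 rad, clockwise from above.
- peg (a point): Top centre of the 14 mm steel peg at the arm's end, 105 mm from the axis; free from 67 to 110 mm above the bench. Clamping swings it from right to left. Turning takes 0.45 N m with the jaw free (4.3 N square on the peg; about 3.5 N is still felt when pausing), and 0.02 N m (0.19 N on the peg) more per newton of grip on the jar. It stays where it is left, even under load.
- glaze_jar_2: The smallest glaze jar, screw lid closed: 53 mm across, 72 mm high, lid (top 12 mm) 49 mm across. The other two are 90 and 95 mm high. Origin at the centre of its underside. About 0.12 kg.
- glaze_jar_3: Largest glaze jar, 63 mm across, 95 mm high; a bystander. Origin at the centre of its underside.
- glaze_jar_4: Middle glaze jar, 60 mm across, 90 mm high; a bystander. Origin at the centre of its underside.
Mind the look-alikes: they are no part of the job. What is shaped like the glaze_jar_2 but pink or yellow is not meant.

How it is judged:
By the outcome, as a careful person would: the job done as asked, in the order asked, and still so for the second after the job is handed in, with the robot touching nothing.
It also fails if it takes over 72 s, if anything falls off the work surface, if the arm or the gripper's body presses on something with over 40 N, if the wrist force passes 120 N, or if a joint passes its speed limit or range.

## Working session

There is one attempt and no reset: what is moved stays moved. The work goes in short steps, Python scripts to look and compute and a tool call to move; the robot and the scene stay as the last step left them, time stands still between calls to the robot, and variables do not carry over. Pictures are saved under pics/ and viewed, at most 10 in all, crops included, and the job is handed in when it is done.

Besides the shell and the picture viewer there is one more tool, called after ">>>" as name(argument=value, ...) on one line, values as JSON. step_arm: Moves the arm, as the interface text tells. Shifts and turns lie within -1 to 1; 1 stands for 0.3 m of shift or 90 degrees of turn. Its arguments: {"type":"object","properties":{"plan":{"type":"array"}},"required":["plan"]}

```bash
ls; mkdir -p pics; cat > h.py <<'E'
import numpy as np, cv2
from cell import ctrl
def grab(n):
    s=ctrl.read_state(); im=ctrl.get_image(n)
    np.savez(f'{n}.npz',**{k:v for k,v in im.items()})
    return s,im
def pts(im,T=None):
    z=im['range_z'].astype(float); v,u=np.indices(z.shape)
    P=np.stack([(u-im['cx'])/im['fx']*z,(v-im['cy'])/im['fy']*z,z],-1)
    T=im['T'] if T is None else T
    W=P@T[:3,:3].T+T[:3,3]; W[z==0]=np.nan
    return W
E
python3 - <<'E'
from h import *
s,_=0,0
a=[]
for n in ['scene','top']:
    s,im=grab(n); a.append(im['color'])
    print(n,im['fx'],im['T'].round(3).tolist())
print(s)
m=np.hstack([cv2.resize(x,(512,384)) for x in a])
for n,x in zip(['scene','top'],a): cv2.imwrite(f'pics/{n}0.png',cv2.resize(x[...,::-1],(800,600),interpolation=cv2.INTER_CUBIC))
E
```

```text
pics
scene 346.924232236267 [[-0.823, -0.249, 0.511, 80.608], [-0.569, 0.348, -0.745, 767.377], [0.008, -0.904, -0.428, 439.211], [0.0, 0.0, 0.0, 1.0]]
top 484.91496995655604 [[-0.01, -0.993, 0.117, 341.243], [-1.0, 0.012, 0.016, 123.928], [-0.017, -0.117, -0.993, 1444.235], [0.0, 0.0, 0.0, 1.0]]
{'clock': 0.05, 'qpos': array([ 1.14918685,  0.62931997,  0.03844266,  1.5183429 , -0.02701139,
        0.99629751, -0.01999538]), 'qd': array([-2.54300525e-04, -2.32886827e-04,  6.88664357e-04, -9.43708602e-05,
       -2.32344968e-03,  2.34713453e-04, -2.85224380e-04]), 'tau': array([ 2.03590163e-03, -5.65056896e+01,  1.23150129e+00, -1.94198585e+01,
        1.12195947e-02,  5.34646679e-03, -6.91114408e-06]), 'eef_pos': array([ 226.26018412, -608.743496  ,  252.41403462]), 'tool_rot': array([-3.13974286e+00,  1.34070810e-05,  3.55807910e-01]), 'force': array([-0.38966438,  0.59059063,  0.23918764]), 'torque': array([ 0.00510838, -0.00511128, -0.01444467]), 'gripper_force': 0.0, 'width': 85.88132909265472}
```

View pics/scene0.png

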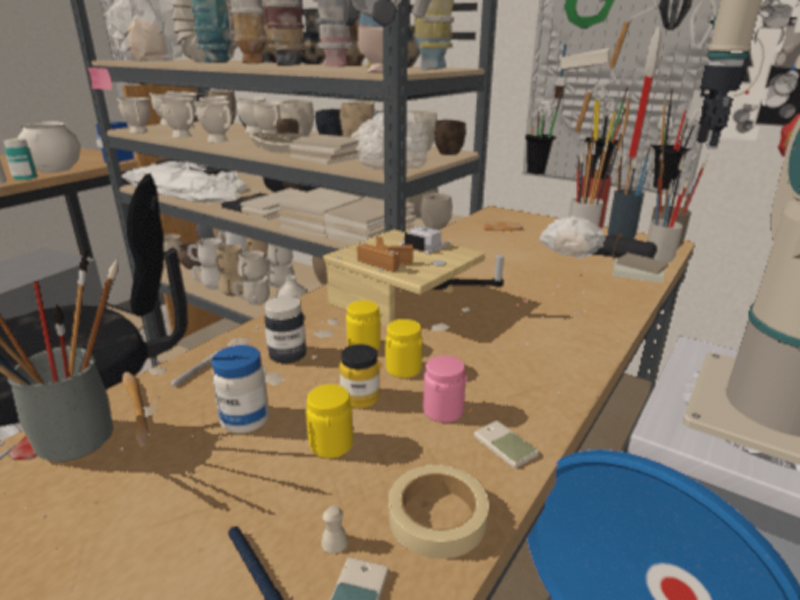

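View pics/top0.png

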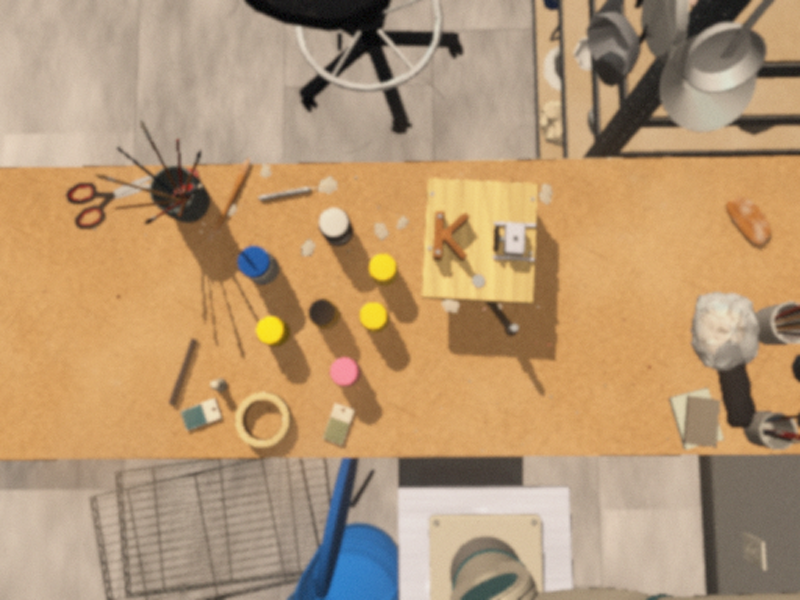

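Scene view candidates: yellow jars at (363,325), (404,348), (330,420), pink at (445,388), and labelled glaze jars with a blue lid (240,388), a white lid (285,328) and a black lid (360,375; top view 322,313). The black-lid jar is the smallest labelled one, so it fits. The plain yellow and pink ones are decoys. Next I confirm it in a crop and measure.

```bash
python3 - <<'E'
from h import *
L=lambda n:dict(np.load(n+'.npz'))
sc,t=L('scene'),L('top'); k=512/800
A=sc['color'][210:310,170:310]; B=t['color'][105:255,180:360]
cv2.imwrite('pics/c1.png',np.vstack([cv2.resize(A,(420,300),interpolation=2),cv2.resize(B,(420,300),interpolation=2)])[...,::-1])
W=pts(t); S=pts(sc)
def top(u,v,r=3):
    u,v=int(u*k),int(v*k); return np.nanmedian(W[v-r:v+r+1,u-r:u+r+1].reshape(-1,3),0).round(1)
for n,u,v in [('small',322,312),('yA',383,267),('yB',374,316),('yC',271,330),('pink',344,371),('blue',255,262),('white',334,223),('pegish',514,328),('jaw',514,238),('bench',420,400)]: print(n,top(u,v,2))
# deck
m=(abs(W[...,2]-95)<5)&(W[...,0]>300)
u0,u1,v0,v1=int(410*k),int(550*k),int(165*k),int(315*k)
mm=np.zeros_like(m); mm[v0:v1,u0:u1]=m[v0:v1,u0:u1]
P=W[mm][:,:2].astype(np.float32); r=cv2.minAreaRect(P); print('deck',len(P),r,cv2.boxPoints(r).round(0).tolist(),np.median(W[mm][:,2]))
# small jar from both: points z>60 near
for n,X in [('top',W),('scene',S)]:
    c=top(322,312); q=(np.hypot(X[...,0]-c[0],X[...,1]-c[1])<34)&(X[...,2]>8); Q=X[q]; print(n,len(Q),np.percentile(Q,[2,50,98],axis=0).round(1).tolist())
# jaw pts z>105 on deck, peg
q=(W[...,2]>105)&mm.cumsum(0).astype(bool)
for a,b in [(100,112),(112,122),(122,132),(132,170)]:
    z=W[v0:v1,u0:u1]; Q=z[(z[...,2]>a)&(z[...,2]<b)]
    print(a,b,len(Q),np.percentile(Q,[3,50,97],axis=0).round(0).tolist() if len(Q) else '')
z=W[int(300*k):int(345*k),int(480*k):int(530*k)].reshape(-1,3); Q=z[(z[:,2]>45)&(z[:,2]<125)]; Q=Q[np.argsort(Q[:,2])]
print(Q.round(0).tolist()[::6])
E
```

```text
small [474.2 292.2  72.3]
yA [556.3 180.6  73. ]
yB [464.3 198.4  73.8]
yC [441.  386.1  73. ]
pink [366.2 252.3  73.6]
blue [564.5 411.4  95.4]
white [635.6 270.4  90.6]
pegish [439.1 -48.9 110.9]
jaw [594.6 -50.4 128.1]
bench [3.102e+02 1.176e+02 2.000e-01]
deck 4143 ((598.406005859375, 3.8054428100585938), (200.29190063476562, 221.08547973632812), 86.17732238769531) [[481.0, -89.0], [702.0, -103.0], [715.0, 96.0], [495.0, 111.0]] 95.95925444707564
top 302 [[446.9, 267.1, 15.2], [468.8, 289.2, 71.7], [494.1, 315.1, 78.2]]
scene 843 [[448.8, 277.7, 10.4], [462.3, 308.7, 53.4], [493.4, 321.3, 72.4]]
100 112 530 [[493.0, -90.0, 100.0], [575.0, -9.0, 101.0], [694.0, 94.0, 108.0]]
112 122 89 [[562.0, -69.0, 112.0], [592.0, -24.0, 118.0], [628.0, 88.0, 122.0]]
122 132 560 [[566.0, -68.0, 123.0], [597.0, 37.0, 127.0], [638.0, 87.0, 131.0]]
132 170 39 [[570.0, -57.0, 132.0], [598.0, 73.0, 133.0], [639.0, 87.0, 136.0]]
[[446.0, -38.0, 56.0], [463.0, -36.0, 59.0], [474.0, -33.0, 61.0], [466.0, -24.0, 63.0], [477.0, -18.0, 63.0], [457.0, -32.0, 64.0], [480.0, -30.0, 64.0], [445.0, -46.0, 65.0], [477.0, -27.0, 65.0], [474.0, -24.0, 65.0], [451.0, -35.0, 66.0], [428.0, -54.0, 66.0], [459.0, -43.0, 67.0], [468.0, -26.0, 67.0], [428.0, -48.0, 68.0], [485.0, -15.0, 68.0], [431.0, -56.0, 69.0], [482.0, -18.0, 69.0], [476.0, -23.0, 70.0], [459.0, -31.0, 71.0], [433.0, -58.0, 75.0], [483.0, -81.0, 87.0], [485.0, -35.0, 92.0], [489.0, -5.0, 92.0], [488.0, -18.0, 94.0], [485.0, -63.0, 95.0], [485.0, -49.0, 95.0], [488.0, -29.0, 96.0], [485.0, -57.0, 97.0], [487.0, -62.0, 99.0], [487.0, -73.0, 100.0], [439.0, -46.0, 109.0], [433.0, -48.0, 112.0], [436.0, -48.0, 114.0]]
```

View pics/c1.png

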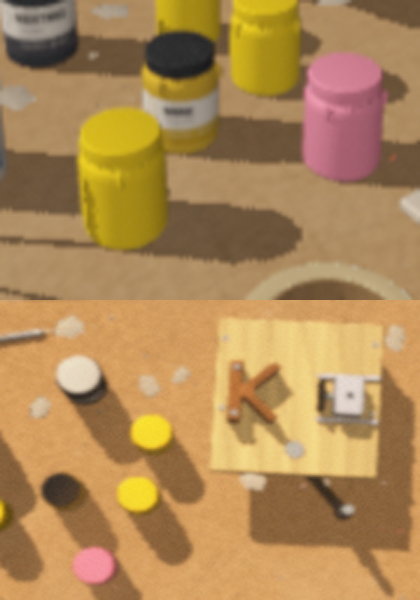

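The crop confirms it: the black-lid amber jar with a white label (scene 360,375; top 322,313) is at about (472,291), height 72. The stand's yaw is about -0.067 and the nest is at about (600,24). The peg is at about (437,-48), 103 mm from the axis, so it checks. First I turn the tool to the stand's yaw.

>>> step_arm(plan=[{"dz":-0.1,"az":-0.1044,"gripper":1},{"az":-0.1044},{"az":-0.1044},{"az":-0.1044},{"az":-0.1044},{"az":-0.1044},{"az":-0.1044}])

```text
invalid input
```

```bash
cat >> h.py <<'E'
from scipy.spatial.transform import Rotation as Ro
def to(*ws):
    s=ctrl.read_state(); p=s['eef_pos']; R=Ro.from_euler('xyz',s['tool_rot']).as_matrix()
    print(round(s['clock'],2),p.round(1),s['tool_rot'].round(4),s['force'].round(2),round(s['width'],1))
    for w in ws:
        d=R.T@(np.array(w)-p)/300; print(w,d.round(4),'rows>=',np.linalg.norm(d)*300/62.5); p=np.array(w)
E
python3 -c "
from h import *
to((560,-200,300),(560,100,300),(472,291,215))"
```

```text
0.1 [ 226.3 -608.8  252.5] [-3.1399 -0.      0.3558] [ 0.18 -0.1   0.31] 85.3
(560, -200, 300) [ 1.5174 -0.8901 -0.1569] rows>= 8.477599737716583
(560, 100, 300) [ 0.3483 -0.9374  0.0016] rows>= 4.800000000000001
(472, 291, 215) [-0.0532 -0.6985  0.2845] rows>= 3.6292147911084025
```

>>> step_arm(plan=[{"dx":0,"dy":0,"dz":-0.1,"ax":0,"ay":0,"az":-0.1044,"gripper":1},{"dx":0,"dy":0,"dz":0,"ax":0,"ay":0,"az":-0.1044,"gripper":1},{"dx":0,"dy":0,"dz":0,"ax":0,"ay":0,"az":-0.1044,"gripper":1},{"dx":0,"dy":0,"dz":0,"ax":0,"ay":0,"az":-0.1044,"gripper":1},{"dx":0,"dy":0,"dz":0,"ax":0,"ay":0,"az":-0.1044,"gripper":1},{"dx":0,"dy":0,"dz":0,"ax":0,"ay":0,"az":-0.1044,"gripper":1},{"dx":0,"dy":0,"dz":0,"ax":0,"ay":0,"az":-0.1044,"gripper":1}])

```text
clock: 0.98
eef_pos: [226.2, -609.0, 282.8]
tool_rot: [-3.141, -0.001, 1.509]
force: [0.5, 0.0, 0.4]
width: 85.5
gripper_force: 0.0
```

```bash
python3 -c "
from h import *
to((560,-200,300),(560,100,300),(472,291,215))"
```

```text
0.97 [ 226.2 -609.   282.8] [-3.141e+00 -1.000e-03  1.509e+00] [0.5  0.02 0.41] 85.5
(560, -200, 300) [ 1.4295  1.0263 -0.0566] rows>= 8.451049582208489
(560, 100, 300) [ 0.9981 -0.0617  0.001 ] rows>= 4.799999999999999
(472, 291, 215) [ 0.6171 -0.3319  0.2841] rows>= 3.629214791108401
```

>>> step_arm(plan=[{"dx":0.159,"dy":0.114,"dz":-0.006,"ax":0,"ay":0,"az":0,"gripper":1},{"dx":0.159,"dy":0.114,"dz":-0.006,"ax":0,"ay":0,"az":0,"gripper":1},{"dx":0.159,"dy":0.114,"dz":-0.006,"ax":0,"ay":0,"az":0,"gripper":1},{"dx":0.159,"dy":0.114,"dz":-0.006,"ax":0,"ay":0,"az":0,"gripper":1},{"dx":0.159,"dy":0.114,"dz":-0.006,"ax":0,"ay":0,"az":0,"gripper":1},{"dx":0.159,"dy":0.114,"dz":-0.006,"ax":0,"ay":0,"az":0,"gripper":1},{"dx":0.159,"dy":0.114,"dz":-0.006,"ax":0,"ay":0,"az":0,"gripper":1},{"dx":0.159,"dy":0.114,"dz":-0.006,"ax":0,"ay":0,"az":0,"gripper":1},{"dx":0.159,"dy":0.114,"dz":-0.006,"ax":0,"ay":0,"az":0,"gripper":1},{"dx":0.2,"dy":-0.012,"dz":0,"ax":0,"ay":0,"az":0,"gripper":1},{"dx":0.2,"dy":-0.012,"dz":0,"ax":0,"ay":0,"az":0,"gripper":1},{"dx":0.2,"dy":-0.012,"dz":0,"ax":0,"ay":0,"az":0,"gripper":1},{"dx":0.2,"dy":-0.012,"dz":0,"ax":0,"ay":0,"az":0,"gripper":1},{"dx":0.2,"dy":-0.012,"dz":0,"ax":0,"ay":0,"az":0,"gripper":1},{"dx":0.154,"dy":-0.083,"dz":0.071,"ax":0,"ay":0,"az":0,"gripper":1},{"dx":0.154,"dy":-0.083,"dz":0.071,"ax":0,"ay":0,"az":0,"gripper":1},{"dx":0.154,"dy":-0.083,"dz":0.071,"ax":0,"ay":0,"az":0,"gripper":1},{"dx":0.154,"dy":-0.083,"dz":0.071,"ax":0,"ay":0,"az":0,"gripper":1},{"dx":0,"dy":0,"dz":0,"ax":0,"ay":0,"az":0,"gripper":1},{"dx":0,"dy":0,"dz":0,"ax":0,"ay":0,"az":0,"gripper":1}])

```text
clock: 3.48
eef_pos: [477.6, 289.5, 214.0]
tool_rot: [-3.141, 0.001, 1.504]
force: [0.7, 0.7, 0.1]
width: 85.7
gripper_force: 0.0
```

```bash
cat >> h.py <<'E'
def wrist():
    s,im=grab('wrist'); T=np.eye(4); T[:3,:3]=Ro.from_euler('xyz',s['tool_rot']).as_matrix(); T[:3,3]=s['eef_pos']
    im['T']=T@im['T_tool_cam']; return s,im,pts(im)
E
python3 - <<'E'
from h import *
s,im,W=wrist(); print(im['T_tool_cam'].round(3).tolist())
cv2.imwrite('pics/w1.png',im['color'][...,::-1])
q=(abs(W[...,2]-72)<4)&(np.hypot(W[...,0]-472,W[...,1]-291)<45)
Q=W[q]; print(len(Q),Q.mean(0),np.percentile(Q,[1,99],axis=0).round(1)); print(cv2.minEnclosingCircle(Q[:,:2].astype(np.float32)))
to((472,291,54))
E
```

```text
[[0.001, -0.963, -0.27, 68.286], [1.0, 0.0, 0.001, 0.415], [-0.001, -0.27, 0.963, -121.621], [0.0, 0.0, 0.0, 1.0]]
1961 [475.73261426 294.62042885  73.07778565] [[453.1 271.4  70.9]
 [498.3 317.   74.7]]
((475.6794128417969, 293.7940979003906), 24.394201278686523)
3.52 [478.3 288.8 214.3] [3.1411e+00 1.0000e-03 1.5021e+00] [ 0.52  0.56 -0.36] 85.6
(472, 291, 54) [ 0.0066 -0.0216  0.5344] rows>= 2.5672075693936973
```

View pics/w1.png

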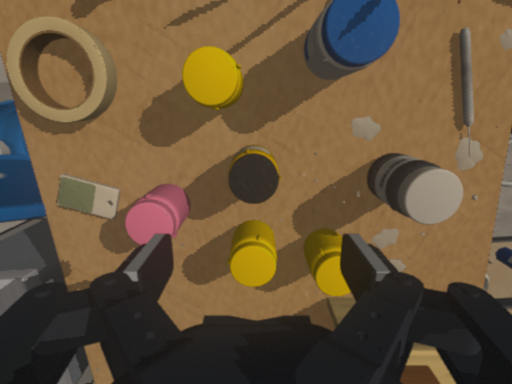

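The lid is at wrist px (254,175). The fit gives centre (475.7,294) with radius 24.4, which matches the 49 mm lid. Grasping now.

>>> step_arm(plan=[{"dx":0.016,"dy":-0.009,"dz":0.133,"ax":0,"ay":0,"az":0,"gripper":1},{"dx":0,"dy":0,"dz":0.15,"ax":0,"ay":0,"az":0,"gripper":1},{"dx":0,"dy":0,"dz":0.15,"ax":0,"ay":0,"az":0,"gripper":1},{"dx":0,"dy":0,"dz":0.1,"ax":0,"ay":0,"az":0,"gripper":1},{"dx":0,"dy":0,"dz":0,"ax":0,"ay":0,"az":0,"gripper":1},{"dx":0,"dy":0,"dz":0,"ax":0,"ay":0,"az":0,"gripper":0},{"dx":0,"dy":0,"dz":0,"ax":0,"ay":0,"az":0,"gripper":0},{"dx":0,"dy":0,"dz":0,"ax":0,"ay":0,"az":0,"gripper":0},{"dx":0,"dy":0,"dz":0,"ax":0,"ay":0,"az":0,"gripper":0},{"dx":0,"dy":0,"dz":0,"ax":0,"ay":0,"az":0,"gripper":0},{"dx":0,"dy":0,"dz":0,"ax":0,"ay":0,"az":0,"gripper":0}])

```text
clock: 4.9
eef_pos: [476.5, 295.3, 56.5]
tool_rot: [3.139, -0.002, 1.503]
force: [-0.4, -0.8, 4.5]
width: 51.0
gripper_force: 62.0
```

>>> step_arm(plan=[{"dx":0,"dy":0,"dz":-0.1,"ax":0,"ay":0,"az":0,"gripper":0},{"dx":0,"dy":0,"dz":-0.2,"ax":0,"ay":0,"az":0,"gripper":0},{"dx":0,"dy":0,"dz":-0.2,"ax":0,"ay":0,"az":0,"gripper":0},{"dx":0,"dy":0,"dz":-0.2,"ax":0,"ay":0,"az":0,"gripper":0},{"dx":0,"dy":0,"dz":-0.1,"ax":0,"ay":0,"az":0,"gripper":0},{"dx":-0.17,"dy":0.08,"dz":0,"ax":0,"ay":0,"az":0,"gripper":0},{"dx":-0.17,"dy":0.08,"dz":0,"ax":0,"ay":0,"az":0,"gripper":0},{"dx":-0.17,"dy":0.08,"dz":0,"ax":0,"ay":0,"az":0,"gripper":0},{"dx":-0.17,"dy":0.08,"dz":0,"ax":0,"ay":0,"az":0,"gripper":0},{"dx":-0.17,"dy":0.08,"dz":0,"ax":0,"ay":0,"az":0,"gripper":0},{"dx":-0.17,"dy":0.08,"dz":0,"ax":0,"ay":0,"az":0,"gripper":0},{"dx":0,"dy":0,"dz":0,"ax":0,"ay":0,"az":0,"gripper":0},{"dx":0,"dy":0,"dz":0,"ax":0,"ay":0,"az":0,"gripper":0}])

```text
clock: 6.52
eef_pos: [598.0, -19.6, 295.2]
tool_rot: [3.141, -0.001, 1.503]
force: [0.2, 0.2, -1.2]
width: 51.2
gripper_force: 62.8
```

```bash
python3 - <<'E'
from h import *
s,im,W=wrist(); p=s['eef_pos']
cv2.imwrite('pics/w2.png',cv2.resize(im['color'][...,::-1],(800,600),interpolation=2))
to((600,19,152))
# held jar lid: points near tcp
q=(np.hypot(W[...,0]-p[0],W[...,1]-p[1])<32)&(W[...,2]>p[2]-10)&(W[...,2]<p[2]+30); Q=W[q]
print('lid',len(Q),Q.mean(0)-p,(np.percentile(Q,[2,98],axis=0)-p).round(1).tolist())
q=(abs(W[...,2]-95)<4)&(np.hypot(W[...,0]-600,W[...,1]-10)<200); Q=W[q][:,:2].astype(np.float32)
print('deck',len(Q),cv2.boxPoints(cv2.minAreaRect(Q)).round(1).tolist(),np.median(W[q][:,2]))
q=(abs(W[...,2]-127)<3.5)&(W[...,1]>-5)&(W[...,1]<110)&(abs(W[...,0]-600)<80); Q=W[q]; print('V',len(Q),np.percentile(Q,[1,50,99],axis=0).round(1).tolist())
for y in range(-4,100,6):
    x=np.sort(Q[abs(Q[:,1]-y)<1.5][:,0]); 
    if len(x)>2:
        g=np.where(np.diff(x)>6)[0]; print(y,[(round(a[0]),round(a[-1])) for a in np.split(x,g+1)])
E
```

```text
6.58 [597.9 -18.7 295.2] [ 3.1410e+00 -1.0000e-03  1.5052e+00] [-0.05  0.65 -1.01] 51.3
(600, 19, 152) [ 0.1252 -0.0015  0.4773] rows>= 2.368617379587553
lid 12745 [ 0.70055472  5.40112089 13.41108405] [[-26.8, -18.2, -6.4], [28.4, 24.1, 20.4]]
deck 26243 [[435.1000061035156, -84.4000015258789], [704.7999877929688, -102.30000305175781], [718.0, 96.69999694824219], [448.29998779296875, 114.5999984741211]] 96.09911620812227
V 2875 [[565.6, 30.5, 124.8], [606.0, 72.3, 127.9], [646.1, 88.8, 129.9]]
26 [(635, 639)]
32 [(567, 572), (631, 644)]
38 [(562, 579), (625, 642)]
44 [(567, 587), (620, 637)]
50 [(573, 592), (615, 632)]
56 [(581, 626)]
62 [(586, 622)]
68 [(597, 615)]
74 [(567, 647)]
80 [(565, 648)]
86 [(565, 646)]
```

View pics/w2.png

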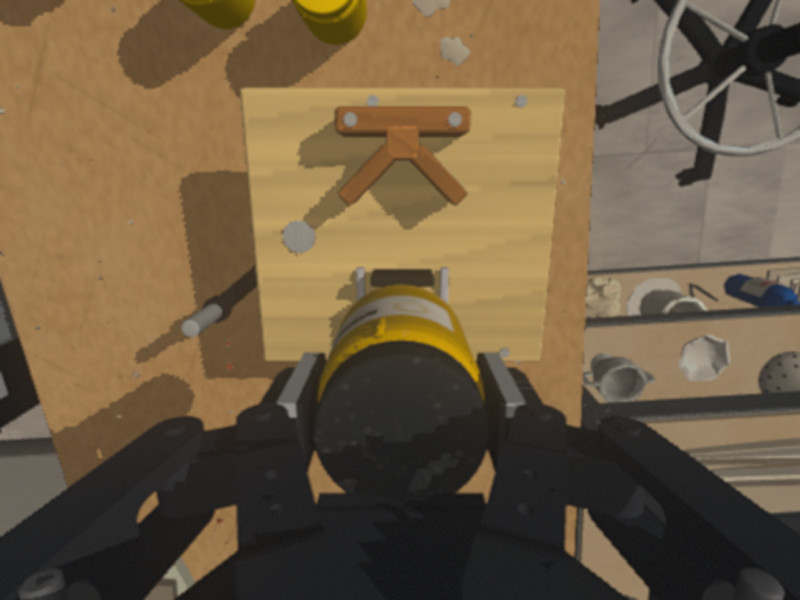

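The wrist view shows the held jar's lid centred at px (403,425), the V-block at (402,150), the pad at (403,277) and the peg top at (190,327). The V faces put the nest at about (601,23.7). Now I check the jar's offset and tilt in the grip.

```bash
python3 - <<'E'
from h import *
im=dict(np.load('wrist.npz')); s=ctrl.read_state(); p=s['eef_pos']
T=np.eye(4); T[:3,:3]=Ro.from_euler('xyz',s['tool_rot']).as_matrix(); T[:3,3]=p
W=pts(im,T@im['T_tool_cam'])-p
m=np.zeros(W.shape[:2],bool); m[225:320,205:310]=1
q=m&(abs(W[...,2]-15.5)<4)&(np.hypot(W[...,0],W[...,1])<32)
Q=W[q]; print(len(Q),Q.mean(0),cv2.minEnclosingCircle(Q[:,:2].astype(np.float32)))
print(np.linalg.lstsq(np.c_[Q[:,:2],np.ones(len(Q))],Q[:,2],rcond=None)[0])
# pad face, peg top
A=W+p
for n,u,v,r in [('pad',403,275,6),('pegtop',197,322,6)]:
    u,v=int(u*.64),int(v*.64); print(n,np.nanmedian(A[v-3:v+4,u-3:u+4].reshape(-1,3),0).round(1))
B=A[190:225,60:170].reshape(-1,3); B=B[(B[:,2]>106)&(B[:,2]<116)&(B[:,0]<470)]; print('peg',len(B),B.mean(0),np.ptp(B,axis=0))
B=A[165:185,225:290].reshape(-1,3); B=B[(B[:,2]>115)&(B[:,2]<130)];print('jawfront y', np.percentile(B[:,1],[50,95,99]))
E
```

```text
8534 [ 0.80597103  1.94206255 16.48464225] ((1.18901526927948, -0.8895248770713806), 24.724210739135742)
[-2.15500311e-03 -1.58293925e-02  1.65171208e+01]
pad [599.5 -17.8 123.6]
pegtop [445.6 -46.8 108.1]
peg 126 [442.18556395 -49.75092378 110.46948044] [13.3610339  13.29477317  6.89144186]
jawfront y [-20.12715993 -16.87813276 -16.5548405 ]
```

>>> step_arm(plan=[{"dx":0.134,"dy":-0.003,"dz":0,"ax":0,"ay":0,"az":0,"gripper":0},{"dx":0,"dy":0,"dz":0.1,"ax":0,"ay":0,"az":0,"gripper":0},{"dx":0,"dy":0,"dz":0.15,"ax":0,"ay":0,"az":0,"gripper":0},{"dx":0,"dy":0,"dz":0.12,"ax":0,"ay":0,"az":0,"gripper":0},{"dx":0,"dy":0,"dz":0.05,"ax":0,"ay":0,"az":0,"gripper":0},{"dx":0,"dy":0,"dz":0.03,"ax":0,"ay":0,"az":0,"gripper":0},{"dx":0,"dy":0,"dz":0,"ax":0,"ay":0,"az":0,"gripper":0},{"dx":0,"dy":0,"dz":0,"ax":0,"ay":0,"az":0,"gripper":0}])

```text
clock: 7.58
eef_pos: [600.9, 20.4, 160.7]
tool_rot: [3.139, -0.0, 1.504]
force: [-0.6, -0.2, -1.1]
width: 51.3
gripper_force: 62.8
```

>>> step_arm(plan=[{"dx":0.001,"dy":-0.003,"dz":0.01,"ax":0,"ay":0,"az":0,"gripper":0},{"dx":0,"dy":0,"dz":0.01,"ax":0,"ay":0,"az":0,"gripper":0},{"dx":0,"dy":0,"dz":0.004,"ax":0,"ay":0,"az":0,"gripper":0},{"dx":0,"dy":0,"dz":0,"ax":0,"ay":0,"az":0,"gripper":0}])

```text
clock: 8.07
eef_pos: [599.1, 20.5, 152.1]
tool_rot: [-3.141, -0.0, 1.504]
force: [-1.3, -0.0, -1.0]
width: 51.3
gripper_force: 62.8
```

>>> step_arm(plan=[{"dx":0,"dy":0,"dz":0.003,"ax":0,"ay":0,"az":0,"gripper":0},{"dx":0,"dy":0,"dz":0,"ax":0,"ay":0,"az":0,"gripper":0}])

```text
clock: 8.32
eef_pos: [599.3, 20.5, 151.6]
tool_rot: [3.141, 0.0, 1.504]
force: [-0.6, -0.0, 1.4]
width: 51.8
gripper_force: 63.3
```

>>> step_arm(plan=[{"dx":0,"dy":0,"dz":0,"ax":0,"ay":0,"az":0,"gripper":0.85},{"dx":0,"dy":0,"dz":0,"ax":0,"ay":0,"az":0,"gripper":0.85},{"dx":0,"dy":0,"dz":0,"ax":0,"ay":0,"az":0,"gripper":1},{"dx":0,"dy":0,"dz":0,"ax":0,"ay":0,"az":0,"gripper":1},{"dx":0,"dy":0,"dz":-0.05,"ax":0,"ay":0,"az":0,"gripper":1},{"dx":0,"dy":0,"dz":-0.1,"ax":0,"ay":0,"az":0,"gripper":1},{"dx":0,"dy":0,"dz":-0.2,"ax":0,"ay":0,"az":0,"gripper":1},{"dx":0,"dy":0,"dz":-0.15,"ax":0,"ay":0,"az":0,"gripper":1},{"dx":-0.15,"dy":0,"dz":0,"ax":0,"ay":0,"az":0,"gripper":1},{"dx":-0.15,"dy":0,"dz":0,"ax":0,"ay":0,"az":0,"gripper":1},{"dx":0,"dy":0,"dz":0,"ax":0,"ay":0,"az":0,"gripper":0},{"dx":0,"dy":0,"dz":0,"ax":0,"ay":0,"az":0,"gripper":0}])

```text
clock: 9.82
eef_pos: [593.3, -68.7, 302.2]
tool_rot: [3.141, -0.001, 1.504]
force: [0.2, 0.7, 0.6]
width: 52.0
gripper_force: 0.0
```

```bash
python3 - <<'E'
from h import *
s,im,W=wrist()
cv2.imwrite('pics/w3.png',cv2.resize(im['color'][...,::-1],(800,600),interpolation=2))
q=(abs(W[...,2]-168)<5)&(np.hypot(W[...,0]-600,W[...,1]-21)<45); Q=W[q]
print(len(Q),Q.mean(0),cv2.minEnclosingCircle(Q[:,:2].astype(np.float32)))
q=(abs(W[...,2]-111)<6)&(np.hypot(W[...,0]-440,W[...,1]+49)<20); Q=W[q]
print('peg',len(Q),Q.mean(0) if len(Q) else '',cv2.minEnclosingCircle(Q[:,:2].astype(np.float32)) if len(Q) else '')
q=(W[...,2]>113)&(W[...,2]<128)&(abs(W[...,0]-597)<24)&(W[...,1]>-30)&(W[...,1]<-8); print('pad y',np.percentile(W[q][:,1],[50,90,98]))
to((420,-110,250))
E
```

```text
2648 [599.88630918  19.13616869 167.95234081] ((599.8392944335938, 18.769636154174805), 24.367841720581055)
peg 132 [442.17771877 -50.78862126 110.37308914] ((441.4712219238281, -50.99250411987305), 6.878662586212158)
pad y [-22.4117923  -18.80361774 -17.81829677]
9.88 [593.3 -67.9 302. ] [ 3.1407e+00 -1.2000e-03  1.5051e+00] [-0.29  0.71 -0.29] 44.1
(420, -110, 250) [-0.1783 -0.5675  0.1727] rows>= 2.972942108639063
```

View pics/w3.png

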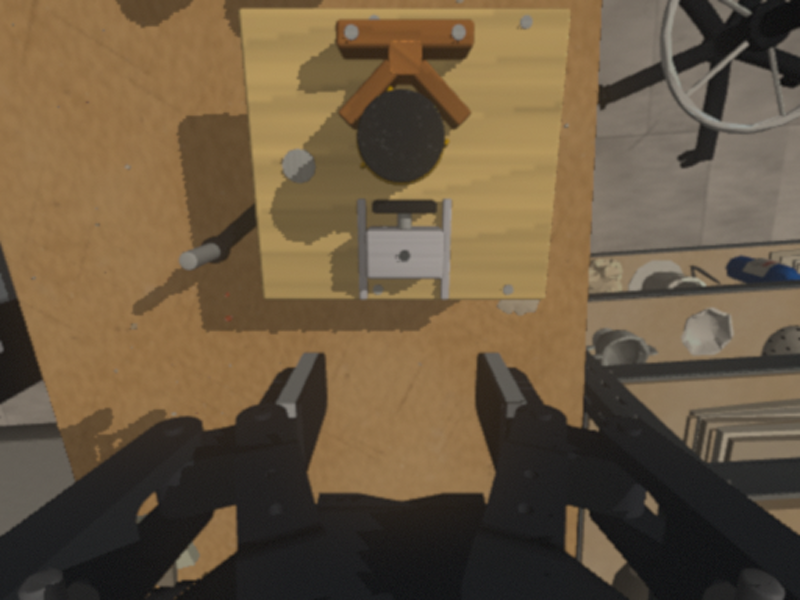

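The jar stands upright in the V mouth at (600,19) (lid px 401,135), the pad is at px (403,207), about 14 mm from the seated position, and the peg is at (441,-50.5), θ≈0.68. Next I shut the gripper and go to the right of the peg.

>>> step_arm(plan=[{"dx":-0.021,"dy":-0.153,"dz":0,"ax":0,"ay":0,"az":0,"gripper":0},{"dx":-0.021,"dy":-0.153,"dz":0.05,"ax":0,"ay":0,"az":0,"gripper":0},{"dx":-0.021,"dy":-0.153,"dz":0.05,"ax":0,"ay":0,"az":0,"gripper":0},{"dx":0,"dy":0,"dz":0.1,"ax":0,"ay":0,"az":-0.108,"gripper":0},{"dx":0,"dy":0,"dz":0.14,"ax":0,"ay":0,"az":-0.108,"gripper":0},{"dx":0,"dy":0,"dz":0,"ax":0,"ay":0,"az":-0.108,"gripper":0},{"dx":0,"dy":0,"dz":0,"ax":0,"ay":0,"az":-0.108,"gripper":0},{"dx":0,"dy":0,"dz":0,"ax":0,"ay":0,"az":0,"gripper":0},{"dx":0,"dy":0,"dz":0,"ax":0,"ay":0,"az":0,"gripper":0}])

```text
clock: 11.0
eef_pos: [454.8, -78.3, 199.6]
tool_rot: [3.141, 0.0, 2.181]
force: [-0.1, -0.8, -1.3]
width: 0.1
gripper_force: 0.0
```

```bash
python3 - <<'E'
from h import *
s,im,W=wrist()
cv2.imwrite('pics/w4.png',cv2.resize(im['color'][...,::-1],(800,600),interpolation=2))
q=(abs(W[...,2]-111)<6)&(np.hypot(W[...,0]-440,W[...,1]+49)<20); Q=W[q]
print('peg',len(Q),cv2.minEnclosingCircle(Q[:,:2].astype(np.float32)) if len(Q) else '')
# finger tips
P=(W-s['eef_pos'])@Ro.from_euler('xyz',s['tool_rot']).as_matrix()
q=(P[...,2]<40)&(P[...,2]>-40)&(abs(P[...,1])<45)&(abs(P[...,0])<30); Q=P[q]; print('finger tool xyz',np.percentile(Q,[1,50,99],axis=0).round(1).tolist())
to((455,-77.3,118))
E
```

```text
peg 260 ((440.569580078125, -50.71957778930664), 6.920615196228027)
finger tool xyz [[-8.5, -36.6, -39.7], [10.5, 0.8, -31.8], [13.5, 37.7, 13.6]]
11.05 [454.7 -78.4 199.6] [3.1412e+00 3.0000e-04 2.1809e+00] [-0.5  -0.07  1.23] 0.0
(455, -77.3, 118) [0.0027 0.0027 0.2719] rows>= 1.3054056767490978
```

View pics/w4.png

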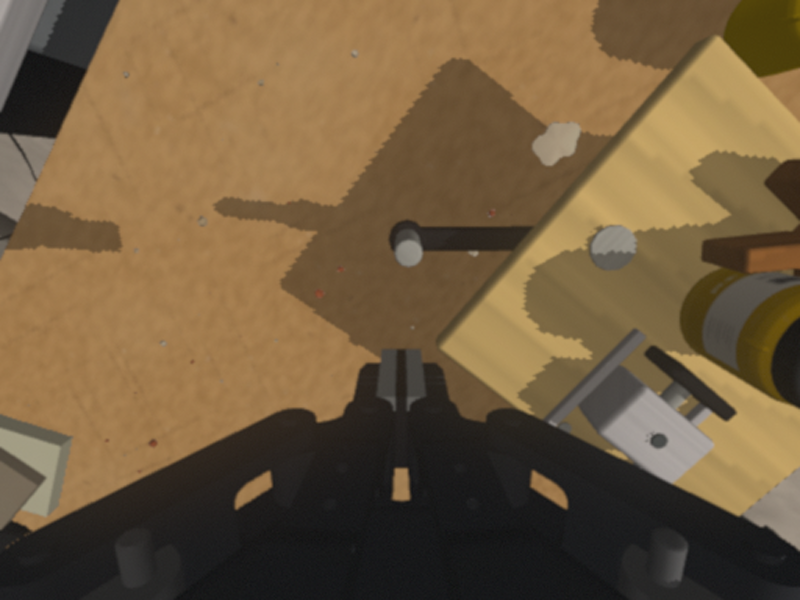

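The wrist view shows the peg top at px (407,248) in line ahead of the shut fingers (402,375), with the arm square to the push. Descending beside the peg and closing up to it.

>>> step_arm(plan=[{"dx":0,"dy":0.008,"dz":0.12,"ax":0,"ay":0,"az":0,"gripper":0},{"dx":0,"dy":0,"dz":0.1,"ax":0,"ay":0,"az":0,"gripper":0},{"dx":0,"dy":0,"dz":0.058,"ax":0,"ay":0,"az":0,"gripper":0},{"dx":0.015,"dy":0,"dz":0,"ax":0,"ay":0,"az":0,"gripper":0},{"dx":0.015,"dy":0,"dz":0,"ax":0,"ay":0,"az":0,"gripper":0},{"dx":0,"dy":0,"dz":0,"ax":0,"ay":0,"az":0,"gripper":0},{"dx":0,"dy":0,"dz":0,"ax":0,"ay":0,"az":0,"gripper":0}])

```text
clock: 11.92
eef_pos: [451.7, -70.2, 116.6]
tool_rot: [3.141, 0.001, 2.182]
force: [1.5, -0.1, 0.4]
width: -0.0
gripper_force: 0.0
```

```bash
cat >> h.py <<'E'
def kn(ax=(525,8.8)):
    s=ctrl.read_state(); R=Ro.from_euler('xyz',s['tool_rot']).as_matrix(); p=s['eef_pos']
    r=p[:2]-np.array(ax); print(round(s['clock'],2),p.round(1),'yaw',s['tool_rot'][2].round(3),'F tool',(R.T@s['force']).round(2),'Fworld',s['force'].round(2),'r',np.hypot(*r).round(1),'ang',(np.arctan2(-r[1],-r[0])+.067).round(3),'peg-tool y of axis line',(R[:2,1]@(-r)).round(1))
E
python3 -c "
from h import *
kn()"
```

```text
11.93 [451.7 -70.2 116.6] yaw 2.182 F tool [-0.93  1.21 -0.4 ] Fworld [ 1.53 -0.07  0.4 ] r 107.8 ang 0.89 peg-tool y of axis line 105.4
```

>>> step_arm(plan=[{"dx":0.014,"dy":0,"dz":0,"ax":0,"ay":0,"az":0,"gripper":0},{"dx":0.0175,"dy":-0.0026,"dz":0,"ax":0,"ay":0,"az":0.0318,"gripper":0},{"dx":0.0175,"dy":-0.0026,"dz":0,"ax":0,"ay":0,"az":0.0318,"gripper":0},{"dx":0.0175,"dy":-0.0026,"dz":0,"ax":0,"ay":0,"az":0.0318,"gripper":0},{"dx":0.0175,"dy":-0.0026,"dz":0,"ax":0,"ay":0,"az":0.0318,"gripper":0}])

```text
clock: 12.55
eef_pos: [436.2, -51.5, 116.2]
tool_rot: [3.141, 0.002, 1.979]
force: [1.4, -4.2, 0.1]
width: 0.2
gripper_force: 2.2
```

```bash
cat >> h.py <<'E'
def avg(n=8):
    F=[];P=[]
    for i in range(n):
        ctrl.get_image('top'); s=ctrl.read_state(); R=Ro.from_euler('xyz',s['tool_rot']).as_matrix(); F.append(R.T@s['force']); P.append(s['eef_pos'])
    print('avg Ftool',np.mean(F,0).round(2),'sd',np.std(F,0).round(2),np.mean(P,0).round(2)); kn()
E
python3 -c "
from h import *
kn();avg()"
```

```text
12.55 [436.2 -51.5 116.2] yaw 1.979 F tool [-4.41 -0.42 -0.07] Fworld [ 1.37 -4.22  0.08] r 107.3 ang 0.664 peg-tool y of axis line 105.4
avg Ftool [-2.97 -0.35 -1.2 ] sd [0.69 0.55 0.84] [435.81 -50.64 116.13]
12.95 [435.8 -50.6 116.1] yaw 1.982 F tool [-3.66 -0.21 -1.85] Fworld [ 1.27 -3.44  1.85] r 107.2 ang 0.655 peg-tool y of axis line 105.5
```

>>> step_arm(plan=[{"dx":0.0175,"dy":-0.0026,"dz":0,"ax":0,"ay":0,"az":0.0318,"gripper":0},{"dx":0.0175,"dy":-0.0026,"dz":0,"ax":0,"ay":0,"az":0.0318,"gripper":0},{"dx":0.0175,"dy":-0.0026,"dz":0,"ax":0,"ay":0,"az":0.0318,"gripper":0},{"dx":0.0175,"dy":-0.0026,"dz":0,"ax":0,"ay":0,"az":0.0318,"gripper":0},{"dx":0.0175,"dy":-0.0026,"dz":0,"ax":0,"ay":0,"az":0.0318,"gripper":0}])

```text
clock: 13.58
eef_pos: [423.8, -27.1, 116.0]
tool_rot: [3.141, 0.001, 1.73]
force: [1.1, -4.3, 2.1]
width: 0.1
gripper_force: 2.2
```

```bash
python3 - <<'E'
from h import *
kn(); avg(8)
im=ctrl.get_image('top'); np.savez('top.npz',**im)
W=pts(im)
q=(abs(W[...,2]-168)<6)&(np.hypot(W[...,0]-600,W[...,1]-21)<40); Q=W[q]; print('jar lid',len(Q),Q.mean(0) if len(Q) else '')
q=(abs(W[...,2]-127)<6)&(abs(W[...,0]-596)<30)&(W[...,1]<-5)&(W[...,1]>-90); Q=W[q]; print('jaw',len(Q),np.percentile(Q,[3,50,97],axis=0).round(1) if len(Q) else '')
E
```

```text
13.57 [423.8 -27.1 116. ] yaw 1.73 F tool [-4.47  0.42 -2.08] Fworld [ 1.13 -4.34  2.08] r 107.3 ang 0.408 peg-tool y of axis line 105.6
avg Ftool [-1.32  0.06 -0.82] sd [0.97 0.39 0.51] [423.63 -26.29 115.87]
13.97 [423.6 -26.3 115.8] yaw 1.733 F tool [-1.    0.09 -0.4 ] Fworld [ 0.25 -0.97  0.4 ] r 107.3 ang 0.401 peg-tool y of axis line 105.7
jar lid 255 [595.86382525  18.96534076 167.80653303]
jaw 278 [[569.4 -61.5 122. ]
 [594.2 -42.5 126.3]
 [620.  -11.9 131. ]]
```

```bash
cat >> h.py <<'E'
def look(n=3):
    kn(); Y=[];J=[]
    for i in range(n):
        W=pts(ctrl.get_image('top'))
        q=(abs(W[...,2]-168)<6)&(np.hypot(W[...,0]-599,W[...,1]-22)<40); Y.append(np.r_[W[q].mean(0)[:2],q.sum()])
        q=(abs(W[...,2]-127)<6)&(abs(W[...,0]-596)<14)&(W[...,1]<-25)&(W[...,1]>-90); J.append(W[q][:,1].mean())
    print('lid',np.mean(Y,0).round(2),'jaw y',np.mean(J).round(2)); kn()
E
```

>>> step_arm(plan=[{"dx":0.0088,"dy":-0.0014,"dz":0,"ax":0,"ay":0,"az":0.0159,"gripper":0},{"dx":0.0088,"dy":-0.0014,"dz":0,"ax":0,"ay":0,"az":0.0159,"gripper":0},{"dx":0.0088,"dy":-0.0014,"dz":0,"ax":0,"ay":0,"az":0.0159,"gripper":0},{"dx":0.0088,"dy":-0.0014,"dz":0,"ax":0,"ay":0,"az":0.0159,"gripper":0}])

```text
clock: 14.52
eef_pos: [420.6, -16.3, 115.9]
tool_rot: [-3.141, 0.0, 1.631]
force: [0.8, -4.4, -1.7]
width: -0.1
gripper_force: 2.2
```

```bash
python3 -c "
from h import *
look()"
```

```text
14.53 [420.6 -16.3 115.9] yaw 1.631 F tool [-4.48  0.57  1.73] Fworld [ 0.84 -4.44 -1.73] r 107.4 ang 0.303 peg-tool y of axis line 105.8
lid [596.24  18.76 253.33] jaw y -43.75
14.68 [420.5 -15.8 115.9] yaw 1.633 F tool [-2.11  0.25  1.19] Fworld [ 0.38 -2.09 -1.19] r 107.3 ang 0.298 peg-tool y of axis line 105.8
```

>>> step_arm(plan=[{"dx":0.0088,"dy":-0.0014,"dz":0,"ax":0,"ay":0,"az":0.0159,"gripper":0},{"dx":0.0088,"dy":-0.0014,"dz":0,"ax":0,"ay":0,"az":0.0159,"gripper":0}])

```text
clock: 14.92
eef_pos: [419.4, -11.1, 115.9]
tool_rot: [-3.141, 0.0, 1.581]
force: [0.8, -4.3, -0.8]
width: 0.1
gripper_force: 2.2
```

```bash
python3 -c "
from h import *
look()"
```

```text
14.93 [419.4 -11.1 115.9] yaw 1.581 F tool [-4.32  0.74  0.79] Fworld [ 0.78 -4.32 -0.79] r 107.4 ang 0.253 peg-tool y of axis line 105.8
lid [596.28  19.71 260.  ] jaw y -42.73
15.07 [419.4 -10.7 115.9] yaw 1.583 F tool [-2.82 -0.27  1.49] Fworld [-0.23 -2.82 -1.49] r 107.4 ang 0.25 peg-tool y of axis line 105.8
```

>>> step_arm(plan=[{"dx":0.0088,"dy":-0.0014,"dz":0,"ax":0,"ay":0,"az":0.0159,"gripper":0},{"dx":0.0088,"dy":-0.0014,"dz":0,"ax":0,"ay":0,"az":0.0159,"gripper":0}])

```text
clock: 15.32
eef_pos: [418.5, -5.9, 115.9]
tool_rot: [-3.141, 0.0, 1.531]
force: [-0.3, -4.9, -1.1]
width: -0.1
gripper_force: 2.2
```

```bash
python3 -c "
from h import *
look()"
```

```text
15.32 [418.5  -5.9 115.9] yaw 1.531 F tool [-4.95 -0.14  1.06] Fworld [-0.34 -4.94 -1.06] r 107.5 ang 0.204 peg-tool y of axis line 105.8
lid [596.45  20.43 256.  ] jaw y -42.02
15.47 [418.5  -5.3 115.9] yaw 1.533 F tool [-2.88 -0.82  1.99] Fworld [-0.93 -2.85 -1.99] r 107.4 ang 0.199 peg-tool y of axis line 105.8
```

>>> step_arm(plan=[{"dx":0.0088,"dy":-0.0014,"dz":0,"ax":0,"ay":0,"az":0.0159,"gripper":0},{"dx":0.0088,"dy":-0.0014,"dz":0,"ax":0,"ay":0,"az":0.0159,"gripper":0}])

```text
clock: 15.72
eef_pos: [417.9, -0.5, 115.9]
tool_rot: [-3.141, 0.0, 1.481]
force: [-1.8, -3.4, -1.5]
width: 0.2
gripper_force: 2.3
```

```bash
python3 -c "
from h import *
look()"
```

```text
15.72 [417.9  -0.5 115.9] yaw 1.481 F tool [-3.59 -1.52  1.5 ] Fworld [-1.83 -3.44 -1.5 ] r 107.5 ang 0.154 peg-tool y of axis line 105.8
lid [596.36  22.01 258.  ] jaw y -41.07
15.88 [ 4.180e+02 -1.000e-01  1.159e+02] yaw 1.483 F tool [-3.02 -1.49  0.88] Fworld [-1.75 -2.87 -0.88] r 107.4 ang 0.15 peg-tool y of axis line 105.8
```

>>> step_arm(plan=[{"dx":0.0088,"dy":-0.0014,"dz":0,"ax":0,"ay":0,"az":0.0159,"gripper":0}])

```text
clock: 16.0
eef_pos: [417.7, 2.0, 115.8]
tool_rot: [-3.141, 0.0, 1.456]
force: [-1.1, -4.2, -1.0]
width: -0.5
gripper_force: 2.3
```

```bash
python3 -c "
from h import *
look()"
```

```text
16.0 [417.7   2.  115.8] yaw 1.456 F tool [-4.27 -0.66  0.98] Fworld [-1.15 -4.17 -0.97] r 107.5 ang 0.13 peg-tool y of axis line 105.8
lid [596.61  21.99 254.67] jaw y -40.85
16.15 [417.8   2.5 115.9] yaw 1.458 F tool [-3.   -1.58  0.89] Fworld [-1.9  -2.8  -0.89] r 107.4 ang 0.126 peg-tool y of axis line 105.8
```

>>> step_arm(plan=[{"dx":0.0088,"dy":-0.0014,"dz":0,"ax":0,"ay":0,"az":0.0159,"gripper":0}])

```text
clock: 16.27
eef_pos: [417.6, 4.5, 115.9]
tool_rot: [-3.141, 0.001, 1.431]
force: [-2.0, -5.1, -1.0]
width: 0.0
gripper_force: 2.6
```

```bash
python3 -c "
from h import *
look()"
```

```text
16.27 [417.6   4.5 115.9] yaw 1.431 F tool [-5.33 -1.29  0.99] Fworld [-2.01 -5.1  -0.98] r 107.5 ang 0.107 peg-tool y of axis line 105.7
lid [596.62  22.09 256.33] jaw y -41.24
16.43 [417.7   4.9 115.9] yaw 1.433 F tool [-3.92 -1.83 -0.04] Fworld [-2.35 -3.63  0.04] r 107.4 ang 0.103 peg-tool y of axis line 105.8
```

>>> step_arm(plan=[{"dx":0.0044,"dy":-0.0007,"dz":0,"ax":0,"ay":0,"az":0.008,"gripper":0}])

```text
clock: 16.55
eef_pos: [417.6, 5.8, 115.9]
tool_rot: [-3.141, 0.001, 1.42]
force: [-2.0, -6.3, -0.7]
width: 0.2
gripper_force: 2.8
```

```bash
python3 -c "
from h import *
look()"
```

```text
16.55 [417.6   5.8 115.9] yaw 1.42 F tool [-6.54 -0.98  0.69] Fworld [-1.95 -6.32 -0.69] r 107.5 ang 0.095 peg-tool y of axis line 105.7
lid [596.49  22.16 257.33] jaw y -41.04
16.7 [417.6   6.  115.9] yaw 1.42 F tool [-4.68 -1.68  1.17] Fworld [-2.37 -4.38 -1.17] r 107.5 ang 0.094 peg-tool y of axis line 105.8
```

>>> step_arm(plan=[{"dx":0.0044,"dy":-0.0007,"dz":0,"ax":0,"ay":0,"az":0.008,"gripper":0}])

```text
clock: 16.82
eef_pos: [417.5, 6.9, 115.9]
tool_rot: [-3.141, 0.001, 1.407]
force: [-3.1, -5.3, 0.1]
width: 0.4
gripper_force: 3.0
```

```bash
python3 -c "
from h import *
look(4)"
```

```text
16.82 [417.5   6.9 115.9] yaw 1.407 F tool [-5.75 -2.22 -0.09] Fworld [-3.12 -5.31  0.09] r 107.5 ang 0.084 peg-tool y of axis line 105.8
lid [596.49  22.04 256.  ] jaw y -40.97
17.02 [417.5   7.1 115.9] yaw 1.407 F tool [-4.95 -1.17 -0.07] Fworld [-1.96 -4.69  0.07] r 107.5 ang 0.082 peg-tool y of axis line 105.8
```

>>> step_arm(plan=[{"dx":0.0044,"dy":-0.0007,"dz":0,"ax":0,"ay":0,"az":0.008,"gripper":0}])

```text
clock: 17.15
eef_pos: [417.4, 8.2, 115.9]
tool_rot: [-3.141, 0.001, 1.394]
force: [-1.9, -5.7, -1.0]
width: 0.2
gripper_force: 3.1
```

```bash
python3 -c "
from h import *
s=ctrl.read_state();print(s['gripper_force'],s['tau'].round(2));avg(4);print(ctrl.read_state()['gripper_force'])"
```

```text
3.1233634671662003 [ -2.17 -41.75  -3.35  -9.25  -0.48  -1.36   0.1 ]
avg Ftool [-5.68 -1.02  0.76] sd [0.53 0.29 0.28] [417.49   8.38 115.87]
17.35 [417.5   8.4 115.9] yaw 1.395 F tool [-6.   -1.02  0.91] Fworld [-2.06 -5.73 -0.91] r 107.5 ang 0.071 peg-tool y of axis line 105.8
2.783280402654782
```

All the cues (about 0.056 rad past contact, push force, paused force) put the grip at 9–11 N. Backing off and checking.

>>> step_arm(plan=[{"dx":-0.03,"dy":0,"dz":0,"ax":0,"ay":0,"az":0,"gripper":0},{"dx":-0.07,"dy":0,"dz":0,"ax":0,"ay":0,"az":0,"gripper":0},{"dx":0,"dy":0,"dz":-0.15,"ax":0,"ay":0,"az":0,"gripper":0},{"dx":0,"dy":0,"dz":-0.2,"ax":0,"ay":0,"az":0,"gripper":0},{"dx":0,"dy":0,"dz":-0.2,"ax":0,"ay":0,"az":0,"gripper":0},{"dx":-0.15,"dy":0,"dz":0,"ax":0,"ay":0,"az":0,"gripper":0},{"dx":0,"dy":0,"dz":0,"ax":0,"ay":0,"az":0,"gripper":0},{"dx":0,"dy":0,"dz":0,"ax":0,"ay":0,"az":0,"gripper":0}])

```text
clock: 18.35
eef_pos: [405.4, -64.4, 281.0]
tool_rot: [3.14, -0.001, 1.396]
force: [0.9, 0.1, -0.5]
width: 0.1
gripper_force: 0.0
```

```bash
python3 - <<'E'
from h import *
look(3)
a=ctrl.get_image('scene')['color'][120:290,120:350]; b=ctrl.get_image('wrist')['color']
cv2.imwrite('pics/f.png',np.hstack([cv2.resize(a,(400,300),interpolation=2),cv2.resize(b,(400,300))])[...,::-1])
E
```

```text
18.35 [405.4 -64.4 281. ] yaw 1.396 F tool [0.27 0.86 0.46] Fworld [ 0.89  0.11 -0.46] r 140.2 ang 0.616 peg-tool y of axis line 105.0
lid [596.52  22.15 256.33] jaw y -40.83
18.5 [405.1 -63.9 280.6] yaw 1.397 F tool [-0.07  0.23  0.13] Fworld [ 0.21 -0.11 -0.13] r 140.2 ang 0.612 peg-tool y of axis line 105.6
```

View pics/f.png

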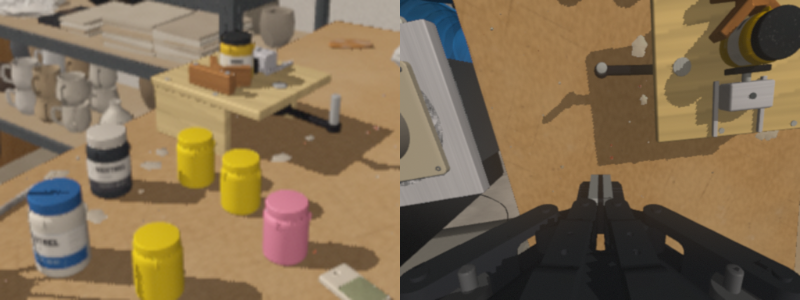

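The jar is upright, clamped between the pad (px 752,70) and the V. The peg (px 602,70) is free of the gripper, and the other jars have not moved.

```bash
python3 -c "
from cell import ctrl
print(ctrl.finish_job())"
```

```text
the job is handed in; nothing more can be done
None
```

The smallest jar (black lid) stands upright in the V, held by the jaw at an estimated 9–11 N; the knob is released, the other two jars are untouched, and the job was handed in at about 18.6 s.

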